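Pack the four filled containers into their own trays

ROBOT

A 6-joint arm with a two-finger parallel gripper is mounted at the origin on the work surface. World frame = base frame: x ahead of the robot, y to its left, z up, the work surface at z = 0. Lengths are in m, angles in rad, forces in N, time in s.
With the tool pointing down it reaches from about 0.35 to 0.975 m from the base axis. Payload 4.9 kg.
Tool frame: the origin (TCP) lies midway between the tips of the shut fingers; the grasp point (between the pads) lies 19 mm behind it (bot.grip_depth is the x of the grasp point in the tool frame, in m); x points along the fingers, y is the direction in which the jaws open and shut, and the axes are right-handed (so a half turn about x gives the same grasp; the last joint's range is limited). The gripper opens to 85 mm and grips with 20 to 120 N. Pads are 22 mm wide; open, the fingers measure 114 mm over their backs; the gripper's body (76 mm by 85 mm) begins 54 mm behind the grasp point. The pads swing forward as they close: fully open they stand 13 mm farther back than shut.
Start: joints at [-1.221, 0.053, 1.613, -0, 1.476, -0.119], TCP at [0.282, -0.558, 0.231] pointing down, gripper open.
Joint ranges: [-3.01, 3.01], [-1.01, 2.22], [0.06, 2.58], [-1.02, 4.17], [0.09, 2.62], [-3.14, 3.14]. Speed limits (rad/s): [2.57, 2.57, 3.14, 3.14, 3.14, 3.14].

INTERFACE

Orientations are given as a 3x3 rotation matrix whose columns are the frame's x, y, z axes.
In Python, from rig import telemetry, viewer, order, bot gives the robot as it stands.
- The arm moves only by the tool carry_out, never from a script. Its argument "increments" is a list that holds one entry, the list of rows, each a list of 4 numbers: the shift along the tool's x, y, z in m, then the turn about the tool's x in degrees. A call has 1 to 8 rows; each row shifts and turns the commanded pose from where the row before left it, along the tool's axes as they then stand; what a row does not reach is not made up. A row lasts 1/12 s, in which the tool goes at most 41.7 mm and 7.16 degrees, less where a joint would pass 70% of its speed; a pose out of reach is approached as far as the arm can. A call with a gripper value outside its range is refused whole. "jaw" is the finger opening in m, from 0 to 0.0854, set as the call begins (left out, the last holds). The fingers move at their own pace and stop on an object; the grip force is fixed at half the most. Time passes only in rows, so rows that do not move let the fingers close. It gives the time, the measured TCP pose, the force and the opening at its end, in the units of the state.
- telemetry.read_state(): the state, without advancing time (a new reading comes with each control period).
- viewer.get_image(name): name is "side" or "top"; returns the picture (480x640x3 uint8, red, green, blue); there is no depth.
- viewer.camera_info(name): a dict with "vertical_fov" (degrees; the focal length in pixels is half the picture's height over the tangent of half this angle, whatever the lens; pixels are square), "cx", "cy" (the principal point, pixels), "R" (3x3) and "t" (3): a world point X has camera coordinates R X + t. Camera axes: x right, y down, z forward; pixel columns grow to the right and rows downward; lengths in m; the calibration is good to about 2 mm. A picture is of the moment at which its call begins. camera_info takes no time and is no camera call.
- order.finish_job(): hands the job in, once; it reports no verdict.
The state is a dict: "clock": time; "qpos": joint angles; "joint_velocities": joint speeds; "effort": joint torques, N m; "eef_pos": TCP position; "eef_rot": TCP orientation; "force": force on the tool from outside, world axes, zero at the start; "torque": the same for the moment, N m; "grip_width": finger opening in m.
Only numpy, scipy, OpenCV 4.12 (cv2) and the standard library are available. Lean on these libraries where they do the work, as an engineer would, in place of code of your own. Each camera call takes 0.05 s, during which the arm holds its last target. There are 200 camera calls.

TASK

Pack the four filled, closed containers on the bench: set the slim tube, the standard jar, the wide squat jar and the oblong case each into the white tray of its own shape and size (narrow square, middle square, wide square, oblong), standing upright, flat on the tray's floor and let go. Set each one down rather than dropping it, and leave the two open, empty jars where they stand.

Things in the scene. Friction and masses are not known exactly. Their poses are not given: they have to be found in the camera images.
- tube: Slim closed tube, a cylinder 32 mm in diameter and 90 mm tall, ribbed lid. Black plastic; origin at the centre of its underside, z up through the lid. It goes in tube_tray. 40 to 85 g. All ten things stand on the bench at the start, ahead of the robot; their places are mixed at every start, centres at least 135 mm apart.
- jar: Standard closed jar, a cylinder 48 mm in diameter and 75 mm tall, flat ribbed lid. Black plastic; origin at the centre of its underside, z up through the lid. It goes in jar_tray. 80 to 170 g.
- squat_jar: Wide squat closed jar, a cylinder 62 mm in diameter and 42 mm tall, flat ribbed lid. Black plastic; origin at the centre of its underside, z up through the lid. It goes in squat_tray. 90 to 185 g.
- case: Oblong closed box, 84 mm long (its x), 44 mm wide (its y), 36 mm tall, a thin grey panel on the lid. Black plastic; origin at the centre of its underside, z up through the lid. It goes lengthwise in case_tray, either way round. 75 to 155 g.
- open_jar: Empty jar without lid, 48 mm in diameter, 60 mm tall, open mouth on top, walls 3 mm, white paper lining inside, loose. Leave it alone. Origin at the centre of its underside.
- open_squat_jar: Empty wide jar without lid, 62 mm in diameter, 32 mm tall, open mouth on top, walls 3 mm, white paper lining inside, loose. Leave it alone. Origin at the centre of its underside.
- tube_tray: Low white plastic tray, open on top, fixed to the bench, outside height 12 mm, walls 4 mm thick, inner floor 4 mm above the bench; origin at the centre of its underside, x and y along its sides. Smallest square: inside 54 x 54 mm, outside 62 x 62 mm. For the slim tube.
- jar_tray: Low white plastic tray, open on top, fixed to the bench, outside height 12 mm, walls 4 mm thick, inner floor 4 mm above the bench; origin at the centre of its underside, x and y along its sides. Middle square: inside 72 x 72 mm, outside 80 x 80 mm. For the standard jar.
- squat_tray: Low white plastic tray, open on top, fixed to the bench, outside height 12 mm, walls 4 mm thick, inner floor 4 mm above the bench; origin at the centre of its underside, x and y along its sides. Largest square: inside 90 x 90 mm, outside 98 x 98 mm. For the wide squat jar.
- case_tray: Low white plastic tray, open on top, fixed to the bench, outside height 12 mm, walls 4 mm thick, inner floor 4 mm above the bench; origin at the centre of its underside, x and y along its sides. Oblong: inside 108 mm (its x) x 68 mm (its y), outside 116 x 76 mm. For the oblong case.
There are look-alikes about, which are no part of the job. What is shaped like the squat_jar but orange is not meant.

How it is judged:
By the outcome, as a careful person would: the job done as asked, in the order asked, and still so for the second after the job is handed in, with the robot touching nothing.
It also fails if it takes over 109 s, if anything falls off the work surface, if the arm or the gripper's body presses on something with over 40 N, if the wrist force passes 120 N, or if a joint passes its speed limit or range.

## Working session

There is one attempt and no reset: what is moved stays moved. The work goes in short steps, Python scripts to look and compute and a tool call to move; the robot and the scene stay as the last step left them, time stands still between calls to the robot, and variables do not carry over. Pictures are saved under pics/ and viewed, about 12 in all and at most 16, crops included, and the job is handed in when it is done.

Besides the shell and the picture viewer there is one more tool, called after "Call:" by a JSON object that holds its "method" and its "body". carry_out: Moves the arm, as the interface text tells. Its arguments: {"type":"object","properties":{"increments":{"type":"array"},"jaw":{"type":"number"}},"required":["increments"]}

```bash
ls; mkdir -p pics; python3 - <<'E'
from rig import telemetry, viewer, order, bot
import cv2
for n in ("top","side"):
    cv2.imwrite(f"pics/{n}0.png",viewer.get_image(n)[:,:,::-1]); c=viewer.camera_info(n); print(n,c)
s=telemetry.read_state(); print(s); print(bot.grip_depth)
E
```

```text
pics
top {'vertical_fov': 47.196696305677435, 'cx': 322.19469482616546, 'cy': 242.37268948534128, 'R': array([[ 0.01438217, -0.99988358, -0.00509662],
       [-0.99619136, -0.01389029, -0.08608042],
       [ 0.08599961,  0.00631523, -0.99627516]]), 't': array([-0.00132332,  0.52986156,  1.211106  ])}
side {'vertical_fov': 56.647563598507055, 'cx': 333.24293126889245, 'cy': 240.316468478165, 'R': array([[-0.96405663, -0.26569346,  0.00134176],
       [-0.17952204,  0.64764808, -0.74048889],
       [ 0.19587407, -0.7141141 , -0.67206726]]), 't': array([0.51499907, 0.11976109, 1.01383006])}
{'clock': 0.1, 'qpos': array([-1.22102611e+00,  5.33265563e-02,  1.61415748e+00,  2.43926191e-05,
        1.47599766e+00, -1.19051322e-01]), 'joint_velocities': array([-4.34395587e-06, -9.82230320e-04, -4.85504954e-03, -1.18702041e-03,
       -1.18056712e-03,  8.58931000e-04]), 'effort': array([ 9.28537656e-05, -3.94904137e+01, -3.71362460e+01, -1.29823088e-04,
        3.95258467e-03, -1.59152787e-06]), 'eef_pos': array([ 0.28218076, -0.5570423 ,  0.23016334]), 'eef_rot': array([[-6.24529621e-04,  4.51832629e-01, -8.92102508e-01],
       [ 1.78298966e-03, -8.92100761e-01, -4.51832993e-01],
       [-9.99998215e-01, -1.87279264e-03, -2.48469558e-04]]), 'force': array([-0.53141327, -0.44510684,  0.02642883]), 'torque': array([-0.00926175, -0.03394483, -0.01046488]), 'grip_width': 0.08480970256437458}
-0.0187
```

View pics/top0.png

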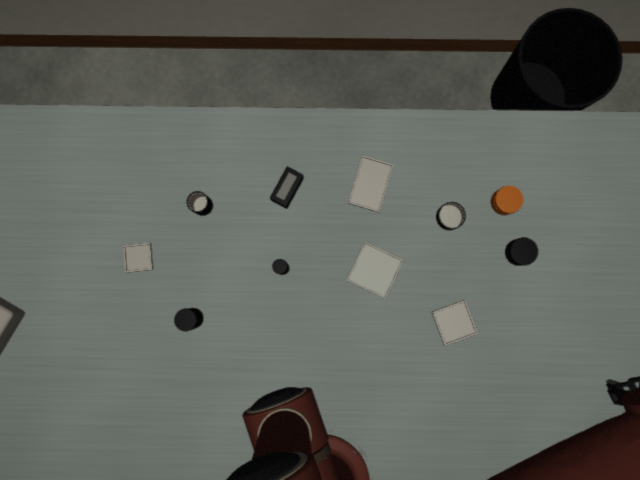

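View pics/side0.png

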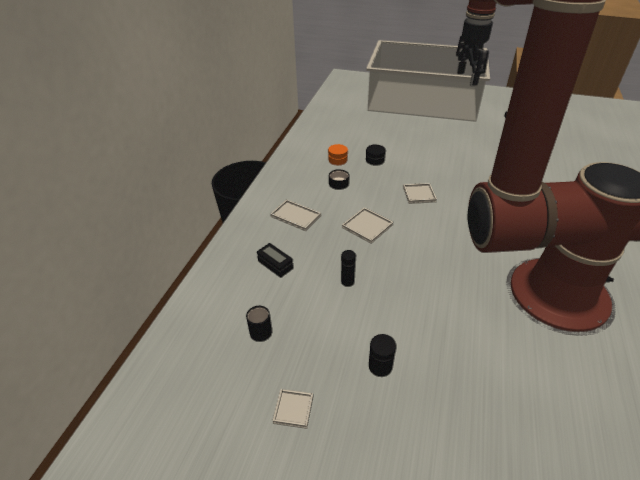

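Top view: the black squat jar is at (521,251). The orange one at (508,200) and the open squat jar at (451,216) are not it. The tube is at (280,267), the jar at (188,319) and the open jar, which stays put, at (199,203). The case is at (287,188). Trays: tube (138,257), jar (454,322), squat (375,270), case (371,184).

```bash
cat > h.py <<'E'
from rig import telemetry, viewer, order, bot
import cv2, numpy as np
from scipy.optimize import minimize
def proj(n,P):
    c=viewer.camera_info(n); f=240/np.tan(np.radians(c["vertical_fov"]/2))
    X=np.asarray(P)@c["R"].T+c["t"]; return X[:,:2]/X[:,2:]*f+[c["cx"],c["cy"]]
def back(n,uv,z):
    c=viewer.camera_info(n); f=240/np.tan(np.radians(c["vertical_fov"]/2))
    d=c["R"].T@np.array([(uv[0]-c["cx"])/f,(uv[1]-c["cy"])/f,1]); o=-c["R"].T@c["t"]
    return (o+d*(z-o[2])/d[2])[:2]
def model(x,y,yaw,shape,h):
    if shape[0]=='c':
        a=np.linspace(0,2*np.pi,40,endpoint=False); p=np.c_[np.cos(a),np.sin(a)]*shape[1]/2
    else: p=np.array([[1,1],[-1,1],[-1,-1],[1,-1]])*np.array(shape[1:])/2
    c,s=np.cos(yaw),np.sin(yaw); p=p@np.array([[c,s],[-s,c]])+[x,y]
    return np.vstack([np.c_[p,0*p[:,0]],np.c_[p,0*p[:,0]+h]])
def sil(n,m,S=4):
    q=cv2.convexHull(proj(n,m).astype(np.float32))
    im=np.zeros((480*S,640*S),np.uint8); cv2.fillConvexPoly(im,np.round((q+.5)*S).astype(int).reshape(-1,1,2),1); 
    return cv2.resize(im.astype(np.float32),(640,480),interpolation=cv2.INTER_AREA)
SH={'tube':(('c',.032),.09),'jar':(('c',.048),.075),'squat_jar':(('c',.062),.042),'case':(('b',.084,.044),.036),
'tube_tray':(('b',.062,.062),.012),'jar_tray':(('b',.08,.08),.012),'squat_tray':(('b',.098,.098),.012),'case_tray':(('b',.116,.076),.012)}
PX={'tube':(280,267),'jar':(188,319),'squat_jar':(521,251),'case':(287,188),'tube_tray':(138,257),'jar_tray':(454,322),'squat_tray':(375,270),'case_tray':(371,184)}
E
cat > fit.py <<'E'
from h import *
ims={n:cv2.cvtColor(cv2.imread(f"pics/{n}0.png"),cv2.COLOR_BGR2GRAY).astype(float) for n in("top","side")}
def loss(p,shape,h,cams,yaw=None):
    y=p[2]/10 if len(p)>2 else 0; t=0
    for n in cams:
        s=sil(n,model(p[0],p[1],y,shape,h)); b=cv2.boundingRect(cv2.findNonZero((s>0).astype(np.uint8)))
        a=ims[n][max(0,b[1]-10):b[1]+b[3]+10,max(0,b[0]-10):b[0]+b[2]+10]; w=s[max(0,b[1]-10):b[1]+b[3]+10,max(0,b[0]-10):b[0]+b[2]+10]
        t-=np.corrcoef(a.ravel(),w.ravel())[0,1]*(1 if 'tray' in k else -1)
    return t/len(cams)
for k,(shape,h) in SH.items():
    x0=back("top",PX[k],h)
    for cams in (["top"],["side"],["top","side"]):
        best=None
        for y0 in ([None] if shape[0]=='c' else np.linspace(0,np.pi,9)[:-1] if 'case' in k else np.linspace(0,np.pi/2,5)[:-1]):
            st=np.array(list(x0)+([] if y0 is None else [y0*10])); d=.015
            sx=np.vstack([st]+[st+v for v in np.diag([d,d]+([3] if y0 is not None else []))])
            r=minimize(loss,st,args=(shape,h,cams),method='Nelder-Mead',options=dict(initial_simplex=sx,xatol=2e-4,fatol=1e-5))
            if best is None or r.fun<best.fun: best=r
        p=best.x; print(k,cams,np.round(p[:2],4),None if len(p)<3 else round(np.degrees(p[2]/10),1),round(best.fun,3))
E
time python3 fit.py
python3 - <<'E'
import cv2,numpy as np
a=cv2.imread('pics/top0.png'); g=lambda x:np.clip((x/255.)**.5*255,0,255).astype('uint8')
cv2.imwrite('pics/crop0.png',cv2.resize(g(a[150:350,110:550]),(792,360),interpolation=cv2.INTER_CUBIC))
E
```

```text
tube ['top'] [0.473  0.0969] None -0.985
tube ['side'] [0.4745 0.0955] None -0.981
tube ['top', 'side'] [0.4735 0.0962] None -0.979
jar ['top'] [0.3568 0.2966] None -0.98
jar ['side'] [0.3579 0.2944] None -0.984
jar ['top', 'side'] [0.3575 0.2958] None -0.975
squat_jar ['top'] [ 0.516 -0.439] None -0.981
squat_jar ['side'] [ 0.5174 -0.4383] None -0.981
squat_jar ['top', 'side'] [ 0.5166 -0.4385] None -0.979
case ['top'] [0.6549 0.0892] 152.9 -0.869
case ['side'] [0.6564 0.0874] -28.3 -0.927Traceback (most recent call last):
  File "fit.py", line 17, in <module>
    r=minimize(loss,st,args=(shape,h,cams),method='Nelder-Mead',options=dict(initial_simplex=sx,xatol=2e-4,fatol=1e-5))
    res = _minimize_neldermead(fun, x0, args, callback, bounds=bounds,
                               **options)
    fxcc = func(xcc)
    fx = function(np.copy(x), *(wrapper_args + args))
  File "fit.py", line 6, in loss
    s=sil(n,model(p[0],p[1],y,shape,h)); b=cv2.boundingRect(cv2.findNonZero((s>0).astype(np.uint8)))
  File "h.py", line 18, in sil
    q=cv2.convexHull(proj(n,m).astype(np.float32))
                     ~~~~^^^^^
  File "h.py", line 5, in proj
    c=viewer.camera_info(n); f=240/np.tan(np.radians(c["vertical_fov"]/2))
ValueError: time passes only in moves, steps and waits

real	0m28.380s
user	0m32.934s
sys	0m5.380s
```

View pics/crop0.png

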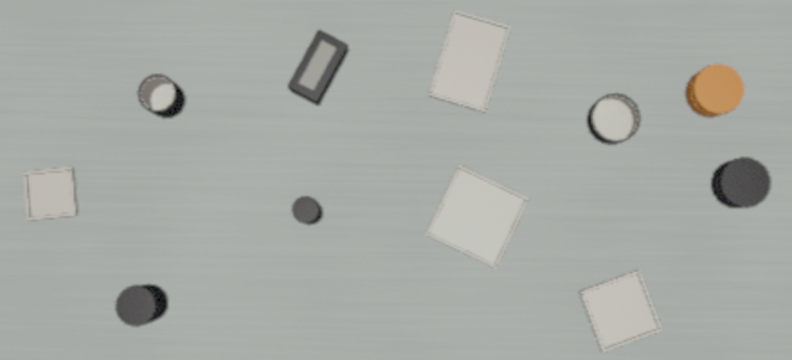

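Enlarged crop: the choices hold. The closed black squat jar is at crop (741,182), with the orange one and the two open, white-lined jars distinct from it. `camera_info` is limited, so I'll cache it and fit the trays.

```bash
python3 - <<'E'
s=open('h.py').read()
s=s.replace('c=viewer.camera_info(n);','c=CI[n];').replace('def proj','CI={n:viewer.camera_info(n) for n in("top","side")}\ndef proj',1)
open('h.py','w').write(s)
s=open('fit.py').read()
s=s.replace('def loss','tr={n:(lambda b:b[:,:,2].astype(float)-b[:,:,0])(cv2.imread(f"pics/{n}0.png")) for n in("top","side")}\nobj=ims\ndef loss',1)
s=s.replace("    x0=back","    if k in('tube','jar','squat_jar'): continue\n    ims=tr if 'tray' in k else obj\n    x0=back")
s=s.replace('["side"],["top","side"]','["side"]')
open('fit.py','w').write(s)
E
time python3 fit.py
```

```text
case ['top'] [0.6549 0.0892] 152.9 -0.869
case ['side'] [0.6564 0.0874] -28.3 -0.927
tube_tray ['top'] [0.492  0.4267] 7.6 -0.975
tube_tray ['side'] [0.494  0.4231] 7.2 -0.914
jar_tray ['top'] [ 0.3557 -0.2928] 110.9 -0.981
jar_tray ['side'] [ 0.3576 -0.2971] 22.2 -0.848
squat_tray ['top'] [ 0.4711 -0.1131] -24.8 -0.988
squat_tray ['side'] [ 0.4737 -0.1215] 69.4 -0.87
case_tray ['top'] [ 0.6691 -0.102 ] -16.2 -0.981
case_tray ['side'] [ 0.6717 -0.1071] -16.4 -0.857
real	0m38.815s
user	0m55.894s
sys	0m9.563s
```

Call:
{"method": "carry_out", "body": {"increments": [[[0.003,-0.0207,-0.0194,0],[0.003,-0.0207,-0.0194,0],[0.003,-0.0207,-0.0194,0],[0.003,-0.0207,-0.0194,0],[0.003,-0.0207,-0.0194,0],[0.003,-0.0207,-0.0194,0],[0.003,-0.0207,-0.0194,0],[0.003,-0.0207,-0.0194,0]]], "jaw": 0.085}}

```text
clock: 0.77
eef_pos: [0.346, -0.3381, 0.2066]
eef_rot: [[-0.0, 0.452, -0.892], [0.001, -0.892, -0.452], [-1.0, -0.001, 0.0]]
force: [-0.8, -0.7, 0.7]
grip_width: 0.0852
```

```bash
cat > plan.py <<'E'
# usage: plan.py x y z [yaw_of_tool_y_deg]  -> tool-frame move from the present pose
import sys; from rig import telemetry; import numpy as np
s=telemetry.read_state(); R=s["eef_rot"]; a=list(map(float,sys.argv[1:]))
d=R.T@(np.array(a[:3])-s["eef_pos"]); y=np.degrees(np.arctan2(R[1,1],R[0,1]))
print("clk",round(s["clock"],2),"pos",s["eef_pos"].round(4),"yaw",y.round(2),"tilt",R[:2,0].round(4),"F",s["force"].round(1),"w",round(s["grip_width"],4),"q",s["qpos"].round(2))
print("tool move",d.round(4),"horiz",np.hypot(d[1],d[2]).round(3),"turn",(-(a[3]-y)).round(2) if len(a)>3 else "")
E
python3 plan.py .4735 .0962 .16 -63.1
```

```text
clk 0.77 pos [ 0.346  -0.3381  0.2066] yaw -63.16 tilt [-0.0004  0.0007] F [-0.8 -0.7  0.7] w 0.0852 q [-0.93 -0.28  1.96  0.    1.46  0.17]
tool move [ 0.0468 -0.3299 -0.3099] horiz 0.453 turn -0.06
```

Call:
{"method": "carry_out", "body": {"increments": [[[0.003,-0.0207,-0.0194,0],[0.003,-0.0207,-0.0194,0],[0.003,-0.0207,-0.0194,0],[0.003,-0.0207,-0.0194,0],[0.003,-0.0207,-0.0194,0],[0.003,-0.0207,-0.0194,0],[0.003,-0.0207,-0.0194,0],[0.003,-0.0207,-0.0194,0]]]}}

```text
clock: 1.43
eef_pos: [0.4095, -0.1204, 0.1828]
eef_rot: [[-0.0, 0.452, -0.892], [0.0, -0.892, -0.452], [-1.0, -0.0, 0.0]]
force: [-0.4, -0.3, -0.0]
grip_width: 0.085
```

Call:
{"method": "carry_out", "body": {"increments": [[[0.003,-0.0207,-0.0194,0],[0.003,-0.0207,-0.0194,0],[0.003,-0.0207,-0.0194,0],[0.003,-0.0207,-0.0194,0],[0.003,-0.0207,-0.0194,0],[0.003,-0.0202,-0.0192,0],[0.003,-0.0202,-0.0192,0],[0,0,0,0]]]}}

```text
clock: 2.1
eef_pos: [0.4653, 0.0712, 0.1612]
eef_rot: [[-0.002, 0.456, -0.89], [0.002, -0.89, -0.456], [-1.0, -0.002, 0.001]]
force: [-0.1, -0.9, -0.0]
grip_width: 0.0847
```

```bash
python3 plan.py .4735 .0962 .04 -63.1
```

```text
clk 2.1 pos [0.4653 0.0712 0.1612] yaw -62.89 tilt [-0.0016  0.0017] F [-0.1 -0.9 -0. ] w 0.0847 q [-0.01 -0.28  2.03  0.    1.39  1.09]
tool move [ 0.1213 -0.0182 -0.0188] horiz 0.026 turn 0.21
```

Call:
{"method": "carry_out", "body": {"increments": [[[0.01,-0.0092,-0.0094,0],[0.01,-0.009,-0.0094,0],[0.02,0,0,0],[0.02,0,0,0],[0.02,0,0,0],[0.02,0,0,0],[0.015,0,0,0],[0.006,0,0,0]]]}}

```text
clock: 2.77
eef_pos: [0.4716, 0.0919, 0.0383]
eef_rot: [[-0.005, 0.451, -0.892], [-0.0, -0.892, -0.451], [-1.0, -0.002, 0.005]]
force: [-0.8, -0.4, -0.6]
grip_width: 0.0848
```

```bash
python3 plan.py .4735 .0962 .04 -63.1; python3 - <<'E'
from h import *
ims=[viewer.get_image(n) for n in("top","side")]
g=lambda x:np.clip((x/255.)**.5*255,0,255).astype('uint8')[:,:,::-1]
a=cv2.resize(g(ims[0][215:315,230:330]),(400,400)); b=cv2.resize(g(ims[1][200:300,300:400]),(400,400))
cv2.imwrite('pics/t1.png',np.hstack([a,b]))
E
```

```text
clk 2.77 pos [0.4716 0.0919 0.0383] yaw -63.16 tilt [-0.0053 -0.0004] F [-0.8 -0.4 -0.6] w 0.0848 q [ 0.04 -0.08  2.09 -0.    1.14  1.14]
tool move [-0.0017 -0.003  -0.0036] horiz 0.005 turn -0.06
```

View pics/t1.png

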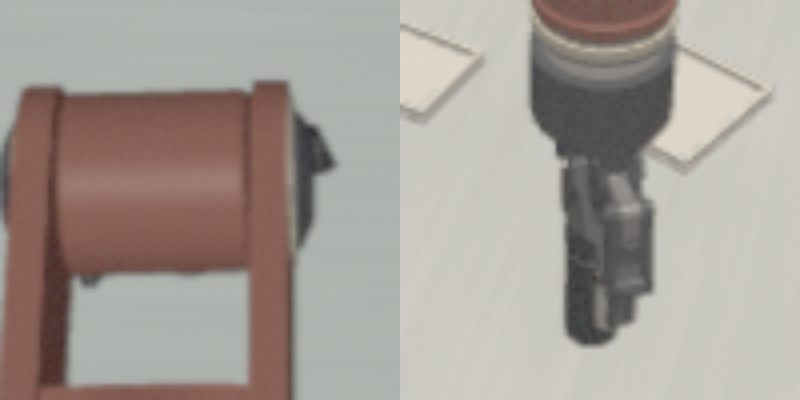

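The side view shows the tube standing between the fingers, at crop (590,320). I'll correct by a few mm and close.

Call:
{"method": "carry_out", "body": {"increments": [[[-0.001,-0.003,-0.0036,0],[0,0,0,0],[0,0,0,0],[0,0,0,0]]]}}

```text
clock: 3.2
eef_pos: [0.4767, 0.0969, 0.0435]
eef_rot: [[0.002, 0.452, -0.892], [0.0, -0.892, -0.452], [-1.0, 0.001, -0.002]]
force: [0.0, -0.0, -0.2]
grip_width: 0.0849
```

Call:
{"method": "carry_out", "body": {"increments": [[[0,0,0,0],[0,0,0,0],[0,0,0,0],[0,0,0,0],[0,0,0,0],[0,0,0,0],[0,0,0,0],[0,0,0,0]]], "jaw": 0.01}}

```text
clock: 3.87
eef_pos: [0.476, 0.0967, 0.0424]
eef_rot: [[0.0, 0.452, -0.892], [-0.0, -0.892, -0.452], [-1.0, 0.0, -0.0]]
force: [0.0, 0.3, 1.3]
grip_width: 0.0308
```

```bash
python3 plan.py .4925 .4255 .14
```

```text
clk 3.87 pos [0.476  0.0967 0.0424] yaw -63.14 tilt [ 0.0002 -0.    ] F [0.  0.3 1.3] w 0.0308 q [ 0.05 -0.08  2.08 -0.    1.14  1.15]
tool move [-0.0976 -0.2858 -0.1633] horiz 0.329 turn
```

Call:
{"method": "carry_out", "body": {"increments": [[[-0.01,0,0,0],[-0.02,0,0,0],[-0.025,0,0,0],[-0.025,-0.0119,-0.0069,0],[-0.02,-0.0238,-0.0138,0],[0,-0.0238,-0.0138,0],[0,-0.0238,-0.0138,0],[0,-0.0238,-0.0138,0]]]}}

```text
clock: 4.53
eef_pos: [0.4831, 0.2217, 0.1438]
eef_rot: [[0.002, 0.452, -0.892], [0.001, -0.892, -0.452], [-1.0, 0.0, -0.002]]
force: [0.0, 0.2, -0.4]
grip_width: 0.0305
```

Call:
{"method": "carry_out", "body": {"increments": [[[0,-0.0238,-0.0138,0],[0,-0.0238,-0.0138,0],[0,-0.0238,-0.0138,0],[0,-0.0238,-0.0138,0],[0,-0.0238,-0.0138,0],[0,-0.0238,-0.0138,0],[0,-0.0238,-0.0138,0],[0,-0.0119,-0.0069,0]]]}}

```text
clock: 5.2
eef_pos: [0.4941, 0.429, 0.1427]
eef_rot: [[0.0, 0.453, -0.891], [0.001, -0.891, -0.453], [-1.0, -0.001, -0.0]]
force: [-0.1, 0.1, 0.5]
grip_width: 0.0305
```

Call:
{"method": "carry_out", "body": {"increments": [[[0,0,0,0],[0,0,0,0],[0,0,0,0],[0,0,0,0]]]}}

```text
clock: 5.53
eef_pos: [0.4946, 0.4251, 0.1423]
eef_rot: [[-0.0, 0.451, -0.893], [-0.001, -0.893, -0.451], [-1.0, 0.0, 0.001]]
force: [-0.4, -0.2, -1.6]
grip_width: 0.0306
```

```bash
python3 plan.py .4945 .4266 .0464; python3 - <<'E'
from h import *
ims=[viewer.get_image(n) for n in("top","side")]
g=lambda x:np.clip((x/255.)**.5*255,0,255).astype('uint8')[:,:,::-1]
a=cv2.resize(g(ims[0][200:320,80:200]),(400,400)); b=cv2.resize(g(ims[1][300:460,220:380]),(400,400))
cv2.imwrite('pics/t2.png',np.hstack([a,b]))
E
```

```text
clk 5.53 pos [0.4946 0.4251 0.1423] yaw -63.21 tilt [-0.0003 -0.0006] F [-0.4 -0.2 -1.6] w 0.0306 q [ 0.6   0.18  1.62 -0.    1.34  1.7 ]
tool move [ 0.0959 -0.0014 -0.0007] horiz 0.002 turn
```

View pics/t2.png

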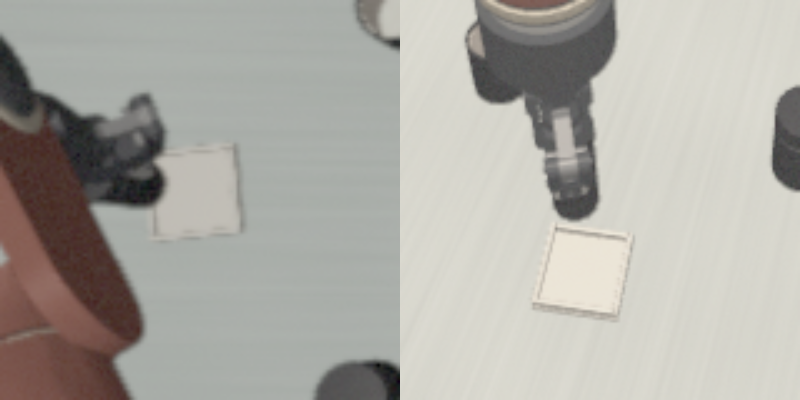

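The side view shows the tube held upright at crop (575,190), above and behind the tray. I'll lower it.

Call:
{"method": "carry_out", "body": {"increments": [[[0.015,0,0,0],[0.02,0,0,0],[0.02,0,0,0],[0.018,0,0,0],[0.01,0,0,0],[0.004,0,0,0],[0.003,0,0,0],[0,0,0,0]]]}}

```text
clock: 6.3
eef_pos: [0.4947, 0.4263, 0.0522]
eef_rot: [[0.0, 0.452, -0.892], [0.0, -0.892, -0.452], [-1.0, -0.0, -0.0]]
force: [0.3, 0.5, -0.3]
grip_width: 0.0307
```

Call:
{"method": "carry_out", "body": {"increments": [[[0.002,0,0,0],[0.002,0,0,0],[0,0,0,0],[0,0,0,0],[0,0,0,0],[0,0,0,0]]]}}

```text
clock: 6.8
eef_pos: [0.4946, 0.4265, 0.0486]
eef_rot: [[0.0, 0.452, -0.892], [0.0, -0.892, -0.452], [-1.0, -0.0, -0.0]]
force: [0.0, -0.2, 0.1]
grip_width: 0.0307
```

```bash
python3 plan.py .4945 .4266 .0464
```

```text
clk 6.8 pos [0.4946 0.4265 0.0486] yaw -63.14 tilt [0.0004 0.0003] F [ 0.  -0.2  0.1] w 0.0307 q [ 0.6   0.29  1.67 -0.    1.18  1.7 ]
tool move [ 0.0022 -0.0002  0.0001] horiz 0.0 turn
```

Call:
{"method": "carry_out", "body": {"increments": [[[0.001,0,0,0],[0,0,0,0],[0.001,0,0,0],[0,0,0,0],[0,0,0,0]]]}}

```text
clock: 7.22
eef_pos: [0.4947, 0.4264, 0.0465]
eef_rot: [[0.0, 0.452, -0.892], [0.0, -0.892, -0.452], [-1.0, -0.0, -0.0]]
force: [-0.0, 0.8, 0.1]
grip_width: 0.0311
```

Call:
{"method": "carry_out", "body": {"increments": [[[0.0005,0,0,0],[0,0,0,0],[0,0,0,0]]]}}

```text
clock: 7.47
eef_pos: [0.4948, 0.4265, 0.0464]
eef_rot: [[0.0, 0.452, -0.892], [0.0, -0.892, -0.452], [-1.0, -0.0, -0.0]]
force: [-0.4, -0.6, 4.6]
grip_width: 0.0306
```

Call:
{"method": "carry_out", "body": {"increments": [[[0,0,0,0],[0,0,0,0],[0,0,0,0],[0,0,0,0],[0,0,0,0]]], "jaw": 0.06}}

```text
clock: 7.88
eef_pos: [0.4943, 0.4262, 0.0454]
eef_rot: [[-0.0, 0.452, -0.892], [-0.0, -0.892, -0.452], [-1.0, 0.0, 0.0]]
force: [0.1, 0.5, -0.1]
grip_width: 0.06
```

Call:
{"method": "carry_out", "body": {"increments": [[[-0.015,0,0,0],[-0.025,0,0,0],[-0.03,0,0,0],[-0.03,0,0,0],[-0.01,0.0034,0.0113,0],[0,0.0068,0.0227,0],[0,0.0068,0.0227,0],[0,0.0068,0.0227,0]]], "jaw": 0.085}}

```text
clock: 8.55
eef_pos: [0.4342, 0.3689, 0.1576]
eef_rot: [[0.002, 0.452, -0.892], [0.001, -0.892, -0.452], [-1.0, -0.0, -0.002]]
force: [0.6, -0.9, 0.4]
grip_width: 0.085
```

Call:
{"method": "carry_out", "body": {"increments": [[[0,0.0068,0.0227,0],[0,0.0068,0.0227,0],[0,0.0068,0.0227,0],[0,0.0068,0.0227,0],[0,0.0034,0.0113,0],[0,0,0,0],[0,0,0,0],[0,0,0,0]]]}}

```text
clock: 9.22
eef_pos: [0.3579, 0.2963, 0.1568]
eef_rot: [[0.002, 0.452, -0.892], [0.001, -0.892, -0.452], [-1.0, -0.0, -0.002]]
force: [-0.2, 0.1, -0.0]
grip_width: 0.0852
```

```bash
python3 plan.py .3575 .2958 .03; python3 - <<'E'
from h import *
ims=[viewer.get_image(n) for n in("top","side")]
g=lambda x:np.clip((x/255.)**.5*255,0,255).astype('uint8')[:,:,::-1]
a=cv2.resize(g(ims[0][200:320,80:200]),(400,400)); b=cv2.resize(g(ims[1][280:440,260:420]),(400,400))
cv2.imwrite('pics/t3.png',np.hstack([a,b]))
E
```

```text
clk 9.22 pos [0.3579 0.2963 0.1568] yaw -63.14 tilt [0.0016 0.001 ] F [-0.2  0.1 -0. ] w 0.0852 q [ 0.53 -0.29  2.05  0.    1.38  1.63]
tool move [0.1268 0.0003 0.0008] horiz 0.001 turn
```

View pics/t3.png

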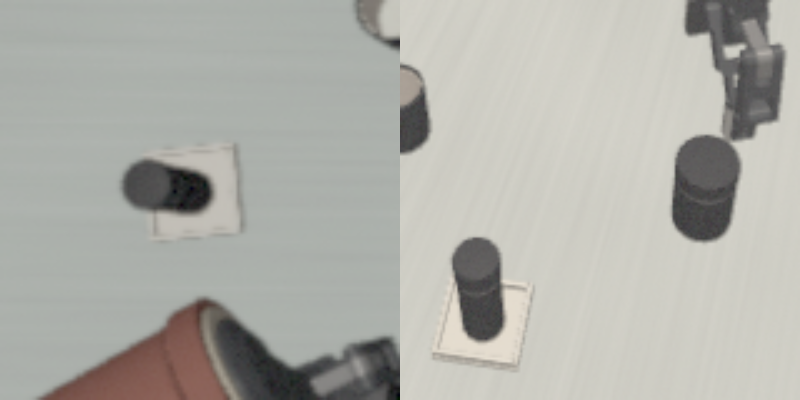

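The tube stands upright on the floor of its tray, roughly centred, at left crop (190,190) and right crop (480,310). Next I'll descend on the jar.

Call:
{"method": "carry_out", "body": {"increments": [[[0.015,0,0.0008,0],[0.02,0,0,0],[0.025,0,0,0],[0.025,0,0,0],[0.02,0,0,0],[0.013,0,0,0],[0.006,0,0,0],[0.002,0,0,0]]]}}

```text
clock: 9.98
eef_pos: [0.356, 0.2953, 0.0285]
eef_rot: [[-0.002, 0.452, -0.892], [-0.001, -0.892, -0.452], [-1.0, 0.0, 0.003]]
force: [0.2, -0.5, 0.7]
grip_width: 0.0849
```

Call:
{"method": "carry_out", "body": {"increments": [[[0,0,0,0],[0,0,0,0],[0,0,0,0]]]}}

```text
clock: 10.23
eef_pos: [0.3575, 0.2961, 0.0311]
eef_rot: [[0.002, 0.452, -0.892], [0.001, -0.892, -0.452], [-1.0, -0.0, -0.002]]
force: [-0.5, 0.4, -0.1]
grip_width: 0.0852
```

Call:
{"method": "carry_out", "body": {"increments": [[[0,0,0,0],[0,0,0,0],[0,0,0,0],[0,0,0,0],[0,0,0,0],[0,0,0,0]]], "jaw": 0.02}}

```text
clock: 10.73
eef_pos: [0.3571, 0.2958, 0.0306]
eef_rot: [[0.001, 0.452, -0.892], [0.001, -0.892, -0.452], [-1.0, -0.0, -0.001]]
force: [-0.8, 0.1, 5.4]
grip_width: 0.0469
```

```bash
python3 plan.py .44 .15 .13;python3 plan.py .3562 -.294 .13
```

```text
clk 10.73 pos [0.3571 0.2958 0.0306] yaw -63.14 tilt [0.0013 0.0007] F [-0.8  0.1  5.4] w 0.0469 q [ 0.53 -0.12  2.14 -0.    1.12  1.63]
tool move [-0.0994  0.1675 -0.0082] horiz 0.168 turn 
clk 10.73 pos [0.3571 0.2958 0.0306] yaw -63.14 tilt [0.0013 0.0007] F [-0.8  0.1  5.4] w 0.0469 q [ 0.53 -0.12  2.14 -0.    1.12  1.63]
tool move [-0.0998  0.5257  0.2671] horiz 0.59 turn
```

Call:
{"method": "carry_out", "body": {"increments": [[[-0.01,0,0,0],[-0.02,0,0,0],[-0.025,0,0,0],[-0.025,0,0,0],[-0.02,0.012,-0.0006,0],[-0.01,0.0239,-0.0012,0],[0,0.0239,-0.0012,0],[0,0.0239,-0.0012,0]]]}}

```text
clock: 11.4
eef_pos: [0.3984, 0.2221, 0.141]
eef_rot: [[0.001, 0.453, -0.892], [0.001, -0.892, -0.453], [-1.0, 0.0, -0.002]]
force: [0.8, 0.4, -1.5]
grip_width: 0.0465
```

Call:
{"method": "carry_out", "body": {"increments": [[[0,0.0239,-0.0012,0],[0,0.0239,-0.0012,0],[0,0.0239,-0.0012,0],[0,0.0239,0.0056,0],[0,0.0223,0.0113,0],[0,0.0223,0.0113,0],[0,0.0223,0.0113,0],[0,0.0223,0.0113,0]]]}}

```text
clock: 12.07
eef_pos: [0.4385, 0.0354, 0.1394]
eef_rot: [[-0.001, 0.452, -0.892], [0.0, -0.892, -0.452], [-1.0, -0.001, 0.001]]
force: [-0.9, 0.3, -1.4]
grip_width: 0.0466
```

Call:
{"method": "carry_out", "body": {"increments": [[[0,0.0223,0.0113,0],[0,0.0223,0.0113,0],[0,0.0223,0.0113,0],[0,0.0223,0.0113,0],[0,0.0223,0.0113,0],[0,0.0223,0.0113,0],[0,0.0223,0.0113,0],[0,0.0129,0.02,0]]]}}

```text
clock: 12.73
eef_pos: [0.4276, -0.1605, 0.1399]
eef_rot: [[0.0, 0.452, -0.892], [0.0, -0.892, -0.452], [-1.0, -0.0, -0.0]]
force: [-0.1, 0.2, -1.6]
grip_width: 0.0472
```

Call:
{"method": "carry_out", "body": {"increments": [[[0,0.0129,0.02,0],[0,0.0129,0.02,0],[0,0.0129,0.02,0],[0,0.0129,0.02,0],[0,0.0129,0.02,0],[0,0.0129,0.02,0],[0,0,0,0],[0,0,0,0]]]}}

```text
clock: 13.4
eef_pos: [0.3545, -0.2825, 0.1395]
eef_rot: [[-0.001, 0.45, -0.893], [0.001, -0.893, -0.45], [-1.0, -0.001, -0.0]]
force: [-0.2, 0.8, -2.1]
grip_width: 0.0466
```

Call:
{"method": "carry_out", "body": {"increments": [[[0,0,0,0],[0,0,0,0]]]}}

```text
clock: 13.57
eef_pos: [0.3554, -0.2814, 0.1395]
eef_rot: [[-0.0, 0.453, -0.892], [0.001, -0.892, -0.453], [-1.0, -0.001, -0.0]]
force: [-0.2, 0.3, -1.3]
grip_width: 0.0469
```

```bash
python3 plan.py .3562 -.294 .0346
```

```text
clk 13.57 pos [ 0.3554 -0.2814  0.1395] yaw -63.08 tilt [-0.0003  0.0009] F [-0.2  0.3 -1.3] w 0.0469 q [-0.83 -0.3   2.09  0.    1.35  0.27]
tool move [0.1049 0.0117 0.005 ] horiz 0.013 turn
```

Correcting by (.0117, .005) and lowering towards z = .0346, with a pause above the floor.

Call:
{"method": "carry_out", "body": {"increments": [[[0.01,0.0058,0.0025,0],[0.015,0.0058,0.0025,0],[0.02,0,0,0],[0.02,0,0,0],[0.018,0,0,0],[0.01,0,0,0],[0.004,0,0,0],[0,0,0,0]]]}}

```text
clock: 14.23
eef_pos: [0.3557, -0.2941, 0.0416]
eef_rot: [[-0.002, 0.452, -0.892], [0.002, -0.892, -0.452], [-1.0, -0.002, 0.001]]
force: [-0.4, -0.6, -1.1]
grip_width: 0.0467
```

Call:
{"method": "carry_out", "body": {"increments": [[[0.002,0,0,0],[0.001,0,0,0],[0,0,0,0],[0,0,0,0]]]}}

```text
clock: 14.57
eef_pos: [0.3565, -0.2954, 0.0407]
eef_rot: [[0.001, 0.452, -0.892], [-0.001, -0.892, -0.452], [-1.0, 0.002, -0.0]]
force: [0.2, 0.1, -2.1]
grip_width: 0.047
```

```bash
python3 plan.py .3562 -.294 .0346; python3 - <<'E'
from h import *
ims=[viewer.get_image(n) for n in("top","side")]
g=lambda x:np.clip((x/255.)**.5*255,0,255).astype('uint8')[:,:,::-1]
a=cv2.resize(g(ims[0][260:380,400:520]),(400,400)); b=cv2.resize(g(ims[1][130:230,370:470]),(400,400))
cv2.imwrite('pics/t4.png',np.hstack([a,b]))
E
```

```text
clk 14.57 pos [ 0.3565 -0.2954  0.0407] yaw -63.14 tilt [ 0.0011 -0.0013] F [ 0.2  0.1 -2.1] w 0.047 q [-0.85 -0.14  2.14  0.    1.14  0.25]
tool move [ 0.0061 -0.0015 -0.0003] horiz 0.001 turn
```

View pics/t4.png

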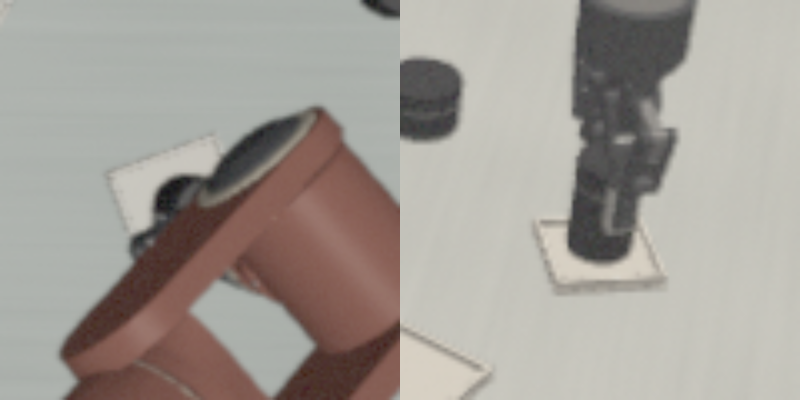

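The jar is held upright inside the tray outline, its base at side crop (600,250). I'll lower the last 6 mm gently.

Call:
{"method": "carry_out", "body": {"increments": [[[0.002,0,0,0],[0.0015,0,0,0],[0.001,0,0,0],[0.0005,0,0,0],[0,0,0,0],[0,0,0,0],[0,0,0,0]]]}}

```text
clock: 15.25
eef_pos: [0.3561, -0.2949, 0.0348]
eef_rot: [[-0.0, 0.452, -0.892], [0.0, -0.892, -0.452], [-1.0, -0.0, 0.0]]
force: [-0.1, 0.2, -0.7]
grip_width: 0.0465
```

Call:
{"method": "carry_out", "body": {"increments": [[[0.0008,0,0,0],[0,0,0,0],[0,0,0,0],[0,0,0,0]]]}}

```text
clock: 15.58
eef_pos: [0.3562, -0.2951, 0.0346]
eef_rot: [[-0.0, 0.452, -0.892], [-0.0, -0.892, -0.452], [-1.0, 0.0, 0.0]]
force: [-2.1, 2.3, 5.0]
grip_width: 0.0466
```

Call:
{"method": "carry_out", "body": {"increments": [[[0,0,0,0],[0,0,0,0],[0,0,0,0],[0,0,0,0],[0,0,0,0]]], "jaw": 0.075}}

```text
clock: 16.0
eef_pos: [0.356, -0.2949, 0.0339]
eef_rot: [[0.0, 0.452, -0.892], [0.0, -0.892, -0.452], [-1.0, -0.0, -0.0]]
force: [0.1, -0.5, -0.3]
grip_width: 0.0749
```

Call:
{"method": "carry_out", "body": {"increments": [[[-0.015,0,0,0],[-0.025,0,0,0],[-0.03,0,0,0],[-0.02,0,0,0],[-0.01,0.0126,-0.0049,0],[0,0.0251,-0.0098,0],[0,0.0251,-0.0098,0],[0,0.0251,-0.0098,0]]], "jaw": 0.085}}

```text
clock: 16.67
eef_pos: [0.4274, -0.3587, 0.1344]
eef_rot: [[0.001, 0.452, -0.892], [-0.001, -0.892, -0.452], [-1.0, 0.001, -0.0]]
force: [0.1, 0.2, 0.6]
grip_width: 0.085
```

Call:
{"method": "carry_out", "body": {"increments": [[[0,0.0251,-0.0098,0],[0,0.0251,-0.0098,0],[0,0.0251,-0.0098,0],[0,0.0251,-0.0098,0],[0,0.0126,-0.0049,0],[0,0,0,0],[0,0,0,0],[0,0,0,0]]]}}

```text
clock: 17.33
eef_pos: [0.5162, -0.4381, 0.1335]
eef_rot: [[-0.001, 0.452, -0.892], [0.001, -0.892, -0.452], [-1.0, -0.001, 0.0]]
force: [0.2, 0.3, -0.3]
grip_width: 0.0851
```

```bash
python3 plan.py .5166 -.4385 .006; python3 - <<'E'
from h import *
ims=[viewer.get_image(n) for n in("top","side")]
g=lambda x:np.clip((x/255.)**.5*255,0,255).astype('uint8')[:,:,::-1]
a=cv2.resize(g(ims[0][220:360,400:540]),(400,400)); b=cv2.resize(g(ims[1][110:230,330:450]),(400,400))
cv2.imwrite('pics/t5.png',np.hstack([a,b]))
E
```

```text
clk 17.33 pos [ 0.5162 -0.4381  0.1335] yaw -63.14 tilt [-0.0009  0.001 ] F [ 0.2  0.3 -0.3] w 0.0851 q [-0.81  0.25  1.57 -0.    1.33  0.29]
tool move [ 0.1275  0.0007 -0.0003] horiz 0.001 turn
```

View pics/t5.png

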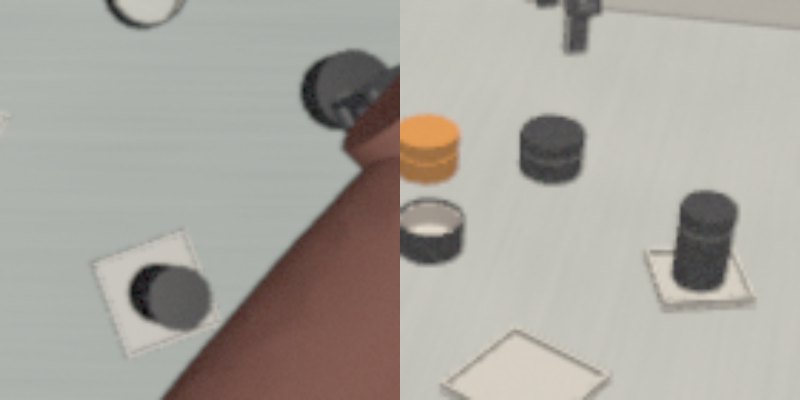

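The jar stands upright in its tray, at right crop (705,240). The black squat jar at (552,148) is right below the gripper. Descending.

Call:
{"method": "carry_out", "body": {"increments": [[[0.015,0.0007,0,0],[0.02,0,0,0],[0.025,0,0,0],[0.025,0,0,0],[0.02,0,0,0],[0.013,0,0,0],[0.006,0,0,0],[0.002,0,0,0]]]}}

```text
clock: 18.1
eef_pos: [0.5162, -0.4385, 0.0063]
eef_rot: [[-0.002, 0.452, -0.892], [0.002, -0.892, -0.452], [-1.0, -0.002, 0.001]]
force: [-0.0, -0.3, 0.4]
grip_width: 0.085
```

Call:
{"method": "carry_out", "body": {"increments": [[[0.001,0,0,0],[0,0,0,0],[0,0,0,0],[0,0,0,0]]]}}

```text
clock: 18.43
eef_pos: [0.5179, -0.4401, 0.0086]
eef_rot: [[0.002, 0.452, -0.892], [-0.002, -0.892, -0.452], [-1.0, 0.002, -0.001]]
force: [-0.4, 0.4, 0.2]
grip_width: 0.0849
```

Call:
{"method": "carry_out", "body": {"increments": [[[0,0,0,0],[0,0,0,0],[0,0,0,0],[0,0,0,0],[0,0,0,0],[0,0,0,0]]], "jaw": 0.035}}

```text
clock: 18.93
eef_pos: [0.5176, -0.4399, 0.0081]
eef_rot: [[0.001, 0.452, -0.892], [-0.001, -0.892, -0.452], [-1.0, 0.002, -0.0]]
force: [-0.3, -1.0, 6.1]
grip_width: 0.0606
```

```bash
python3 plan.py .472 -.1145 .08; python3 plan.py .46 -.3 .08
```

```text
clk 18.93 pos [ 0.5176 -0.4399  0.0081] yaw -63.14 tilt [ 0.0012 -0.0012] F [-0.3 -1.   6.1] w 0.0606 q [-0.81  0.39  1.62 -0.    1.13  0.29]
tool move [-0.0724 -0.3108 -0.1064] horiz 0.329 turn 
clk 18.93 pos [ 0.5176 -0.4399  0.0081] yaw -63.14 tilt [ 0.0012 -0.0012] F [-0.3 -1.   6.1] w 0.0606 q [-0.81  0.39  1.62 -0.    1.13  0.29]
tool move [-0.0722 -0.1508 -0.0118] horiz 0.151 turn
```

Call:
{"method": "carry_out", "body": {"increments": [[[-0.005,0,0,0],[-0.01,0,0,0],[-0.015,0,0,0],[-0.02,0,0,0],[-0.02,0,0,0],[-0.02,-0.012,-0.0041,0],[0,-0.0239,-0.0082,0],[0,-0.0239,-0.0082,0]]]}}

```text
clock: 19.6
eef_pos: [0.5094, -0.3778, 0.1008]
eef_rot: [[0.004, 0.451, -0.893], [-0.004, -0.893, -0.451], [-1.0, 0.005, -0.002]]
force: [0.5, 1.3, -1.6]
grip_width: 0.0605
```

Call:
{"method": "carry_out", "body": {"increments": [[[0,-0.0239,-0.0082,0],[0,-0.0239,-0.0082,0],[0,-0.0239,-0.0082,0],[0,-0.0239,-0.0082,0],[0,-0.0239,-0.0082,0],[0,-0.0239,-0.0082,0],[0,-0.0239,-0.0082,0],[0,-0.0239,-0.0082,0]]]}}

```text
clock: 20.27
eef_pos: [0.4802, -0.1754, 0.098]
eef_rot: [[0.001, 0.452, -0.892], [-0.0, -0.892, -0.452], [-1.0, 0.001, -0.001]]
force: [-0.3, 0.1, -1.6]
grip_width: 0.0608
```

Call:
{"method": "carry_out", "body": {"increments": [[[0,-0.0239,-0.0082,0],[0,-0.0239,-0.0082,0],[0,-0.012,-0.0041,0],[0,0,0,0],[0,0,0,0],[0,0,0,0],[0,0,0,0],[0,0,0,0]]]}}

```text
clock: 20.93
eef_pos: [0.472, -0.1149, 0.0972]
eef_rot: [[0.0, 0.451, -0.893], [-0.0, -0.893, -0.451], [-1.0, 0.0, -0.0]]
force: [0.8, -0.1, -1.7]
grip_width: 0.0605
```

```bash
python3 plan.py .472 -.1145 .0121
```

```text
clk 20.93 pos [ 0.472  -0.1149  0.0972] yaw -63.22 tilt [ 0.0002 -0.0003] F [ 0.8 -0.1 -1.7] w 0.0605 q [-0.39 -0.16  2.05 -0.    1.25  0.71]
tool move [ 0.0851 -0.0004 -0.0002] horiz 0.0 turn
```

Call:
{"method": "carry_out", "body": {"increments": [[[0.012,0,0,0],[0.018,0,0,0],[0.018,0,0,0],[0.015,0,0,0],[0.01,0,0,0],[0.005,0,0,0],[0.002,0,0,0],[0,0,0,0]]]}}

```text
clock: 21.6
eef_pos: [0.4717, -0.114, 0.0167]
eef_rot: [[-0.0, 0.452, -0.892], [0.0, -0.892, -0.452], [-1.0, -0.0, 0.0]]
force: [-0.4, -0.1, -0.6]
grip_width: 0.0606
```

Call:
{"method": "carry_out", "body": {"increments": [[[0.001,0,0,0],[0,0,0,0],[0,0,0,0],[0,0,0,0]]]}}

```text
clock: 21.93
eef_pos: [0.4723, -0.1141, 0.0167]
eef_rot: [[0.001, 0.452, -0.892], [-0.0, -0.892, -0.452], [-1.0, 0.001, -0.001]]
force: [0.1, -0.4, -1.3]
grip_width: 0.0606
```

```bash
python3 plan.py .472 -.1145 .0121; python3 - <<'E'
from h import *
ims=[viewer.get_image(n) for n in("top","side")]
g=lambda x:np.clip((x/255.)**.5*255,0,255).astype('uint8')[:,:,::-1]
a=cv2.resize(g(ims[0][200:340,305:445]),(400,400)); b=cv2.resize(g(ims[1][160:260,320:420]),(400,400))
cv2.imwrite('pics/t6.png',np.hstack([a,b]))
E
```

```text
clk 21.93 pos [ 0.4723 -0.1141  0.0167] yaw -63.14 tilt [ 0.0012 -0.0005] F [ 0.1 -0.4 -1.3] w 0.0606 q [-0.39 -0.04  2.09  0.    1.09  0.71]
tool move [0.0046 0.0002 0.0004] horiz 0.0 turn
```

View pics/t6.png

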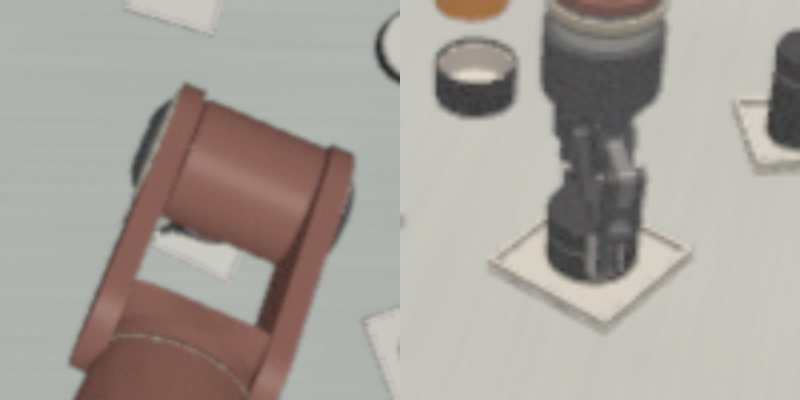

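The squat jar is held level over the middle of its tray, at side crop (592,235). I'll set it down.

Call:
{"method": "carry_out", "body": {"increments": [[[0.0015,0,0,0],[0.0015,0,0,0],[0.0008,0,0,0],[0.0005,0,0,0],[0,0,0,0],[0,0,0,0],[0,0,0,0]]]}}

```text
clock: 22.62
eef_pos: [0.4719, -0.114, 0.0121]
eef_rot: [[0.0, 0.452, -0.892], [-0.0, -0.892, -0.452], [-1.0, 0.0, -0.0]]
force: [-2.2, 0.7, 4.3]
grip_width: 0.0605
```

Call:
{"method": "carry_out", "body": {"increments": [[[0.0005,0,0,0],[0,0,0,0],[0,0,0,0]]]}}

```text
clock: 22.87
eef_pos: [0.472, -0.114, 0.012]
eef_rot: [[-0.0, 0.452, -0.892], [-0.0, -0.892, -0.452], [-1.0, -0.0, 0.0]]
force: [-4.8, 2.2, 8.0]
grip_width: 0.0605
```

Call:
{"method": "carry_out", "body": {"increments": [[[0,0,0,0],[0,0,0,0],[0,0,0,0],[0,0,0,0]]], "jaw": 0.08}}

```text
clock: 23.2
eef_pos: [0.4717, -0.1139, 0.0109]
eef_rot: [[-0.0, 0.452, -0.892], [0.0, -0.892, -0.452], [-1.0, -0.0, 0.0]]
force: [0.1, -0.1, -0.2]
grip_width: 0.08
```

Call:
{"method": "carry_out", "body": {"increments": [[[-0.01,0,0,0],[-0.02,0,0,0],[-0.03,0,0,0],[-0.03,0,0,0],[-0.01,-0.0045,-0.0116,0],[0,-0.0089,-0.0232,0],[0,-0.0089,-0.0232,0],[0,-0.0089,-0.0232,0]]], "jaw": 0.085}}

```text
clock: 23.87
eef_pos: [0.5311, -0.0484, 0.112]
eef_rot: [[0.001, 0.451, -0.892], [-0.0, -0.892, -0.451], [-1.0, 0.001, -0.001]]
force: [0.6, -0.2, -0.0]
grip_width: 0.085
```

Call:
{"method": "carry_out", "body": {"increments": [[[0,-0.0089,-0.0232,0],[0,-0.0089,-0.0232,0],[0,-0.0089,-0.0232,0],[0,-0.0089,-0.0232,0],[0,-0.0089,-0.0232,0],[0,-0.0089,-0.0232,0],[0,-0.0089,-0.0232,0],[0,-0.0045,-0.0116,0]]]}}

```text
clock: 24.53
eef_pos: [0.6565, 0.0913, 0.1112]
eef_rot: [[0.001, 0.453, -0.891], [0.001, -0.891, -0.453], [-1.0, -0.0, -0.001]]
force: [-0.3, -0.5, -0.4]
grip_width: 0.0849
```

Call:
{"method": "carry_out", "body": {"increments": [[[0,0,0,6.8],[0,0,0,6.8],[0,0,0,6.8],[0,0,0,6.8],[0,0,0,6.8],[0,0,0,6.8],[0,0,0,6.8],[0,0,0,6.8]]]}}

```text
clock: 25.2
eef_pos: [0.6548, 0.0888, 0.111]
eef_rot: [[-0.001, -0.468, -0.884], [-0.0, -0.884, 0.468], [-1.0, 0.0, 0.001]]
force: [-0.2, -0.6, 0.5]
grip_width: 0.0848
```

Call:
{"method": "carry_out", "body": {"increments": [[[0,0,0,0],[0,0,0,0],[0,0,0,0]]]}}

```text
clock: 25.45
eef_pos: [0.655, 0.0888, 0.1111]
eef_rot: [[-0.0, -0.46, -0.888], [-0.0, -0.888, 0.46], [-1.0, 0.0, 0.0]]
force: [0.9, -0.3, -0.5]
grip_width: 0.0851
```

```bash
python3 plan.py .6555 .0885 .009 -117.7; python3 - <<'E'
from h import *
ims=[viewer.get_image(n) for n in("top","side")]
g=lambda x:np.clip((x/255.)**.5*255,0,255).astype('uint8')[:,:,::-1]
a=cv2.resize(g(ims[0][140:300,250:410]),(400,400)); b=cv2.resize(g(ims[1][180:300,240:400]),(533,400))[:,:400]
cv2.imwrite('pics/t7.png',np.hstack([a,b]))
E
```

```text
clk 25.45 pos [0.655  0.0888 0.1111] yaw -117.4 tilt [-0.0003 -0.    ] F [ 0.9 -0.3 -0.5] w 0.0851 q [ 0.02  0.23  1.62 -0.    1.29  2.07]
tool move [ 0.1021 -0.     -0.0006] horiz 0.001 turn 0.3
```

View pics/t7.png

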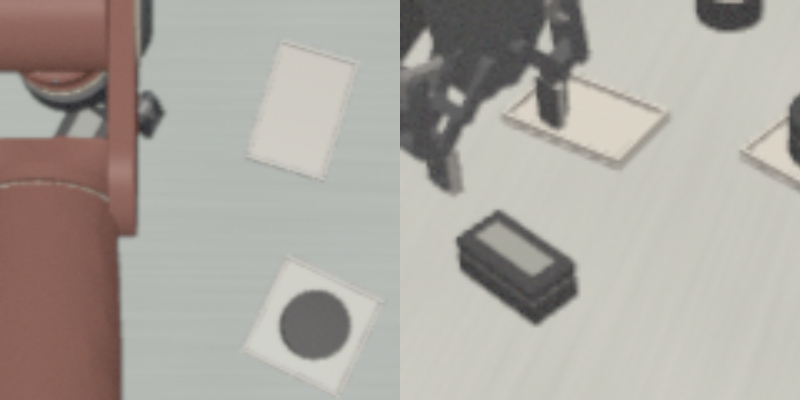

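The squat jar lies flat and centred in its tray, at left crop (315,325). The jaws straddle the case across its width, at right crop (515,265). I'll descend and grip.

Call:
{"method": "carry_out", "body": {"increments": [[[0.012,0,0,0.3],[0.02,0,0,0],[0.022,0,0,0],[0.02,0,0,0],[0.014,0,0,0],[0.008,0,0,0],[0.004,0,0,0],[0.002,0,0,0]]]}}

```text
clock: 26.22
eef_pos: [0.6551, 0.0888, 0.0087]
eef_rot: [[-0.0, -0.467, -0.884], [-0.0, -0.884, 0.467], [-1.0, 0.0, 0.0]]
force: [0.4, -0.3, -0.6]
grip_width: 0.085
```

Call:
{"method": "carry_out", "body": {"increments": [[[0.001,0,0,0],[0,0,0,0],[0,0,0,0],[0,0,0,0]]]}}

```text
clock: 26.55
eef_pos: [0.6559, 0.0888, 0.0093]
eef_rot: [[0.002, -0.467, -0.884], [0.0, -0.884, 0.467], [-1.0, -0.001, -0.002]]
force: [-0.5, 0.6, -0.4]
grip_width: 0.0851
```

Call:
{"method": "carry_out", "body": {"increments": [[[0,0,0,0],[0,0,0,0],[0,0,0,0],[0,0,0,0],[0,0,0,0],[0,0,0,0],[0,0,0,0]]], "jaw": 0.02}}

```text
clock: 27.13
eef_pos: [0.6556, 0.0889, 0.0086]
eef_rot: [[0.001, -0.467, -0.884], [0.0, -0.884, 0.467], [-1.0, -0.0, -0.001]]
force: [0.0, -0.3, 1.4]
grip_width: 0.0431
```

```bash
python3 plan.py .67 -.103 .08 -106.3
```

```text
clk 27.13 pos [0.6556 0.0889 0.0086] yaw -117.84 tilt [0.0009 0.    ] F [ 0.  -0.3  1.4] w 0.0431 q [0.02 0.36 1.66 0.   1.12 2.08]
tool move [-0.0714  0.1629 -0.1024] horiz 0.192 turn -11.54
```

Call:
{"method": "carry_out", "body": {"increments": [[[-0.006,0,0,0],[-0.012,0,0,0],[-0.018,0,0,0],[-0.018,0,0,0],[-0.016,0.0102,-0.0064,0],[0,0.0204,-0.0128,0],[0,0.0204,-0.0128,0],[0,0.0204,-0.0128,0]]]}}

```text
clock: 27.8
eef_pos: [0.6617, 0.0041, 0.0796]
eef_rot: [[0.001, -0.466, -0.885], [-0.0, -0.885, 0.466], [-1.0, -0.0, -0.001]]
force: [0.1, -0.5, -1.3]
grip_width: 0.0431
```

Call:
{"method": "carry_out", "body": {"increments": [[[0,0.0204,-0.0128,0],[0,0.0204,-0.0128,0],[0,0.0204,-0.0128,0],[0,0.0204,-0.0128,0],[0,0.0102,-0.0064,0],[0,0,0,-4],[0,0,0,-4],[0,0,0,-3.5]]]}}

```text
clock: 28.47
eef_pos: [0.6694, -0.1033, 0.0785]
eef_rot: [[-0.0, -0.279, -0.96], [0.0, -0.96, 0.279], [-1.0, -0.0, 0.0]]
force: [-0.4, -0.0, -1.1]
grip_width: 0.0432
```

Call:
{"method": "carry_out", "body": {"increments": [[[0,0,0,0],[0,0,0,0],[0,0,0,0],[0,0,0,0],[0,0,0,0]]]}}

```text
clock: 28.88
eef_pos: [0.6695, -0.1031, 0.0783]
eef_rot: [[-0.0, -0.282, -0.96], [0.0, -0.96, 0.282], [-1.0, -0.0, 0.0]]
force: [-0.2, -0.6, -0.7]
grip_width: 0.0433
```

```bash
python3 plan.py .67 -.103 .0126 -106.3
```

```text
clk 28.88 pos [ 0.6695 -0.1031  0.0783] yaw -106.36 tilt [-0.      0.0001] F [-0.2 -0.6 -0.7] w 0.0433 q [-0.26  0.3   1.6   0.    1.24  1.59]
tool move [ 0.0657 -0.0002 -0.0005] horiz 0.001 turn -0.06
```

Call:
{"method": "carry_out", "body": {"increments": [[[0.01,0,0,0],[0.015,0,0,0],[0.015,0,0,0],[0.012,0,0,0],[0.006,0,0,0],[0.002,0,0,0],[0,0,0,0],[0,0,0,0]]]}}

```text
clock: 29.55
eef_pos: [0.6698, -0.1034, 0.0184]
eef_rot: [[0.001, -0.281, -0.96], [-0.0, -0.96, 0.281], [-1.0, -0.0, -0.001]]
force: [-0.1, -0.1, -1.2]
grip_width: 0.043
```

Call:
{"method": "carry_out", "body": {"increments": [[[0.001,0,0,0],[0,0,0,0],[0,0,0,0]]]}}

```text
clock: 29.8
eef_pos: [0.67, -0.1035, 0.018]
eef_rot: [[0.001, -0.281, -0.96], [-0.0, -0.96, 0.281], [-1.0, -0.0, -0.001]]
force: [1.0, -0.3, -0.5]
grip_width: 0.043
```

```bash
python3 plan.py .67 -.103 .0126 -106.3; python3 - <<'E'
from h import *
b=viewer.get_image("side")
g=lambda x:np.clip((x/255.)**.5*255,0,255).astype('uint8')[:,:,::-1]
cv2.imwrite('pics/t8.png',cv2.resize(g(b[160:260,240:365]),(625,500)))
E
```

```text
clk 29.8 pos [ 0.67   -0.1035  0.018 ] yaw -106.34 tilt [ 0.0013 -0.0004] F [ 1.  -0.3 -0.5] w 0.043 q [-0.26  0.38  1.62 -0.    1.15  1.59]
tool move [ 0.0054 -0.0005  0.0002] horiz 0.0 turn -0.04
```

View pics/t8.png

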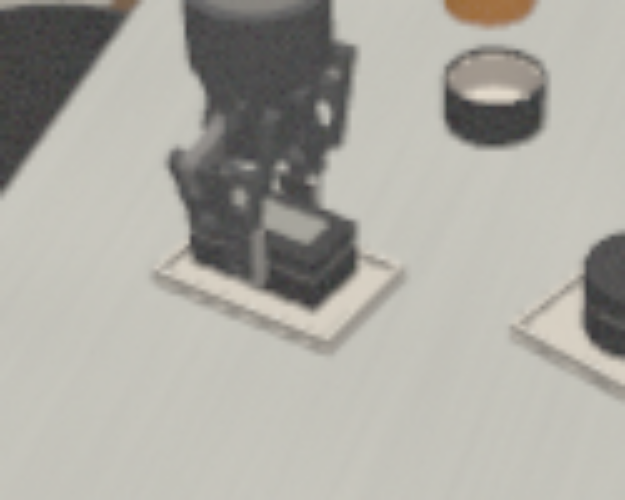

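The case lies lengthwise over the oblong tray, aligned with its sides, at (275,255). I'll set it down.

Call:
{"method": "carry_out", "body": {"increments": [[[0.002,0,0,0],[0.0015,0,0,0],[0.001,0,0,0],[0.0005,0,0,0],[0,0,0,0],[0,0,0,0],[0,0,0,0]]]}}

```text
clock: 30.43
eef_pos: [0.6696, -0.1033, 0.0126]
eef_rot: [[0.0, -0.281, -0.96], [-0.0, -0.96, 0.281], [-1.0, 0.0, -0.0]]
force: [-2.8, 1.1, 2.7]
grip_width: 0.043
```

Call:
{"method": "carry_out", "body": {"increments": [[[0.0005,0,0,0],[0,0,0,0],[0,0,0,0]]]}}

```text
clock: 30.68
eef_pos: [0.6697, -0.1034, 0.0126]
eef_rot: [[0.0, -0.281, -0.96], [-0.0, -0.96, 0.281], [-1.0, 0.0, -0.0]]
force: [-3.5, 0.5, 5.1]
grip_width: 0.0432
```

Call:
{"method": "carry_out", "body": {"increments": [[[0,0,0,0],[0,0,0,0],[0,0,0,0],[0,0,0,0],[0,0,0,0]]], "jaw": 0.07}}

```text
clock: 31.1
eef_pos: [0.6694, -0.1033, 0.0114]
eef_rot: [[-0.0, -0.281, -0.96], [0.0, -0.96, 0.281], [-1.0, -0.0, 0.0]]
force: [0.2, 0.3, -0.7]
grip_width: 0.07
```

Call:
{"method": "carry_out", "body": {"increments": [[[-0.01,0,0,0],[-0.02,0,0,0],[-0.03,0,0,0],[-0.03,0,0,0],[-0.03,0,0,0],[-0.02,0.0129,0.0043,0],[-0.01,0.0258,0.0086,0],[0,0.0258,0.0086,0]]]}}

```text
clock: 31.77
eef_pos: [0.6328, -0.1599, 0.1674]
eef_rot: [[0.008, -0.279, -0.96], [-0.003, -0.96, 0.279], [-1.0, 0.001, -0.008]]
force: [0.6, 0.4, -0.4]
grip_width: 0.0703
```

Call:
{"method": "carry_out", "body": {"increments": [[[0,0.0258,0.0086,0],[0,0.0258,0.0086,0],[0,0.0258,0.0086,0],[0,0.0258,0.0086,0],[0,0.0258,0.0086,0],[0,0.0258,0.0086,0],[0,0.0258,0.0086,0],[0,0.0258,0.0086,0]]]}}

```text
clock: 32.43
eef_pos: [0.5058, -0.3389, 0.1627]
eef_rot: [[0.001, -0.281, -0.96], [-0.001, -0.96, 0.281], [-1.0, 0.0, -0.001]]
force: [-0.2, -1.0, 0.5]
grip_width: 0.0699
```

Call:
{"method": "carry_out", "body": {"increments": [[[0,0.0258,0.0086,0],[0,0.0258,0.0086,0],[0,0.0258,0.0086,0],[0,0.0258,0.0086,0],[0,0.0258,0.0086,0],[0,0.0258,0.0086,0],[0,0.0258,0.0086,0],[0,0.0258,0.0086,0]]]}}

```text
clock: 33.1
eef_pos: [0.3817, -0.5177, 0.1626]
eef_rot: [[0.001, -0.281, -0.96], [-0.001, -0.96, 0.281], [-1.0, 0.001, -0.001]]
force: [0.4, -0.4, -0.3]
grip_width: 0.0698
```

Call:
{"method": "carry_out", "body": {"increments": [[[0,0.0129,0.0043,0],[0,0,0,0],[0,0,0,0],[0,0,0,0]]]}}

```text
clock: 33.43
eef_pos: [0.3755, -0.5269, 0.1619]
eef_rot: [[0.0, -0.281, -0.96], [0.001, -0.96, 0.281], [-1.0, -0.001, -0.0]]
force: [0.5, -0.1, -1.0]
grip_width: 0.0701
```

```bash
python3 - <<'E'
from h import *
g=lambda x:np.clip((x/255.)**.5*255,0,255).astype('uint8')[:,:,::-1]
a=viewer.get_image("top");b=viewer.get_image("side")
cv2.imwrite('pics/t9.png',np.vstack([cv2.resize(g(a[140:360,100:560]),(600,287)),cv2.resize(g(b[120:460,200:500]),(600,680))[:310]]))
cv2.imwrite('pics/top9.png',a[:,:,::-1])
E
```

```text
(no output)
```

View pics/t9.png

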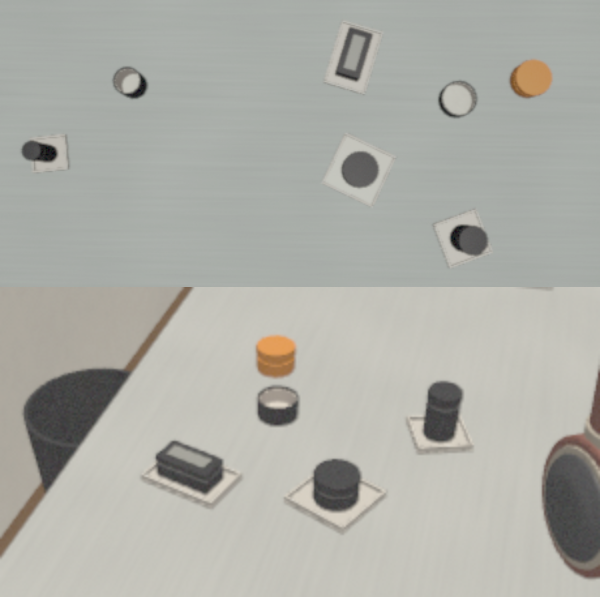

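All four containers stand in their own trays: tube (42,152), jar (465,238), squat jar (360,169) and case (355,53). The open jars and the orange jar have not moved.

```bash
python3 -c "
from rig import order; print(order.finish_job())"
```

```text
the job is handed in; nothing more can be done
None
```

I packed all four containers into their own trays in the order named (tube, jar, squat jar, case). Each was lowered until a light contact force showed, then let go. I handed the job in at about 33.5 s of the 109 s allowed.

- **Final check:** in the last top and side pictures all four stand upright inside their trays, clear of the walls. The case lies lengthwise. The two open jars and the orange look-alike appear unmoved, and the arm was well clear of everything.
- **Forces:** the highest wrist force in the readings at the end of each move was about 10 N.
- **Disagreements:** the two cameras differed by 2 to 9 mm on tray positions. I relied mainly on the top view, and the placings look centred. The arm also settled a few millimetres late after fast moves, so I corrected before most of the set-downs.

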